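# Sort the microscope objectives in their locked rack

## Task

First lift the locking bar straight up out of its two U brackets, keeping it level, and lay it down, grip upwards, lengthwise along the middle of the green mat. Then rearrange the three microscope objectives so that each stands upright in the tray of its own colour; the white pad is free for parking one while you swap, and one may already be right. Tip none of them over and leave the black lamp where it is.

Things in the scene. Friction and masses are not known exactly. Their poses are not given: they have to be found in the camera images.
- objective_red: microscope objective: upright steel cylinder 36 mm across, 42 mm tall, its upper 16 mm a red collar, with a dark nose 16 mm across on top (52 mm in all), about 150 g. Origin: centre of its flat underside, z up. Starts in a tray of the rack under the bar. Gripped 30 to 36 mm above the origin, the fingertips clear the tray's rim.
- objective_yellow: microscope objective: upright steel cylinder 36 mm across, 42 mm tall, its upper 16 mm a yellow collar, with a dark nose 16 mm across on top (52 mm in all), about 150 g. Origin: centre of its flat underside, z up. Starts in a tray of the rack under the bar. Gripped 30 to 36 mm above the origin, the fingertips clear the tray's rim.
- objective_blue: microscope objective: upright steel cylinder 36 mm across, 42 mm tall, its upper 16 mm a blue collar, with a dark nose 16 mm across on top (52 mm in all), about 150 g. Origin: centre of its flat underside, z up. Starts in a tray of the rack under the bar. Gripped 30 to 36 mm above the origin, the fingertips clear the tray's rim.
- tray_red: red square tray fixed on the aluminium rack: outside 60 x 60 mm, 8 mm tall, walls 3 mm; inner floor 54 x 54 mm, 3 mm above the origin. Origin: centre of its underside, 8 mm above the bench; z up. The three trays, in any order, form a row along their y axes, 80 mm between centres, with a U bracket beyond either end of the row.
- tray_yellow: yellow square tray fixed on the aluminium rack: outside 60 x 60 mm, 8 mm tall, walls 3 mm; inner floor 54 x 54 mm, 3 mm above the origin. Origin: centre of its underside, 8 mm above the bench; z up. The three trays, in any order, form a row along their y axes, 80 mm between centres, with a U bracket beyond either end of the row.
- tray_blue: blue square tray fixed on the aluminium rack: outside 60 x 60 mm, 8 mm tall, walls 3 mm; inner floor 54 x 54 mm, 3 mm above the origin. Origin: centre of its underside, 8 mm above the bench; z up. The three trays, in any order, form a row along their y axes, 80 mm between centres, with a U bracket beyond either end of the row.
- bar: locking bar, dark steel, 300 (y) x 14 (x) x 12 mm, 0.3 kg; white grip on its middle, 14 (x) x 44 (y) mm, 12 to 47 mm above the origin. Origin: centre of the bar's underside, z up. Starts in two open-topped U brackets at its y = +-135 mm, 48 mm wide (x), 10 mm thick, slots 24 mm wide and 18 mm deep, tops 85 mm above the bench. It passes 4 mm over the objectives.
- mat: flat green mat fixed to the bench, 340 mm long (its y axis), 90 mm wide (x), 3 mm thick; origin: centre of its underside. The place for the bar; clear at the start.
- pad: flat white square pad fixed to the bench, 70 x 70 mm, 4 mm thick; origin: centre of its underside. Empty at the start: a free spot to park an objective.
- lamp: bystander: black cylindrical lamp standing left of the rack, 46 mm across and 64 mm tall, with a pale blue button on top; origin: centre of its underside. A white box (50 mm high) and a flat black tablet lie beyond x = 0.75 m.
There are look-alikes about, which are no part of the job. Leave any orange look-alike of the objective_blue alone. What is shaped like the objective_red but pink is not meant.

How it is judged:
By the outcome, as a careful person would: the job done as asked, in the order asked, and still so for the second after the job is handed in, with the robot touching nothing.
It also fails if it takes over 120 s, if anything falls off the work surface, if the arm or the gripper's body presses on something with over 40 N, if the wrist force passes 120 N, or if a joint passes its speed limit or range.

## Robot

A 7-joint arm with a two-finger parallel gripper is mounted at the origin on the work surface. World frame = base frame: x ahead of the robot, y to its left, z up, the work surface at z = 0. Lengths are in m, angles in rad, forces in N, time in s.
With the tool pointing down it reaches from about 0.425 to 0.875 m from the base axis. Payload 4.7 kg.
Tool frame: the origin (TCP) lies at the very end of the fingers, on their centre line; the grasp point (between the pads) lies 19 mm behind it; z points along the fingers, y is the line along which they close (so a half turn about z gives the same grasp; the last joint's range is limited). The gripper opens to 87 mm and grips with 3 to 60 N. Pads are 19 mm wide; open, the fingers measure 117 mm over their backs; the gripper's body (75 mm by 190 mm) begins 51 mm behind the grasp point.
Start: joints at [1.199, 0.321, -0.07, 1.45, 0.023, 1.371, -0.057], TCP at [0.245, -0.602, 0.223] pointing down, gripper open.
Joint ranges: [-2.86, 2.86], [-0.3, 2.09], [-1.38, 1.24], [0.06, 2.45], [-1.56, 4.7], [0.09, 2.05], [-2.69, 2.69]. Speed limits (rad/s): [2.57, 2.57, 3.14, 3.14, 3.14, 3.14, 3.14].

## Interface

Orientations are given as a rotation vector (axis times angle).
In Python, from bench import get_state, get_image, get_calibration, close_job gives the robot as it stands.
- The arm moves only by the shell command python3 -m crank 'ROWS' [FORCE]. ROWS is JSON, a list of rows, each a list of 5 numbers: the opening, from 0 (shut) to 1 (fully open), then the shift along the world's x, y, z in units of 0.2 m (1.0 is 0.2 m), then the turn about the world's z in units of 2 pi rad (1.0 is 2 pi rad). A call has 1 to 5 rows; each row is the pose to reach, as a shift and turn from the pose commanded when the call began, turning the shorter way round; what a row does not reach only later rows make up. A row lasts 1/8 s, in which the tool goes at most 62.5 mm and 10.7 degrees, less where a joint would pass 70% of its speed; a pose out of reach is approached as far as the arm can. A call with a number of a shift or a turn outside -1 to 1 is refused whole. A call with a gripper value outside its range is refused whole. The fingers move at their own pace and stop on an object; FORCE is the grip in N (left out, the last holds). Time passes only in rows, so rows that repeat a pose let the fingers close. It gives the time, the measured TCP pose, the force, the opening and the grip force at its end, in the units of the state.
- get_state(): the state, without advancing time (a new reading comes with each control period).
- get_image(name): name is "scene" or "top" or "wrist"; returns the picture (384x512x3 uint8, red, green, blue); there is no depth.
- get_calibration(name): a dict with "fovy" (degrees; the focal length in pixels is half the picture's height over the tangent of half this angle, whatever the lens; pixels are square), "cx", "cy" (the principal point, pixels), "k1" (the pictures are not rectified: a ray, as slopes to the right and down, at radius r is drawn at 1 + k1 r^2 times it, then the intrinsics apply), "R" (3x3) and "t" (3): a world point X has camera coordinates R X + t. Camera axes: x right, y down, z forward; pixel columns grow to the right and rows downward; lengths in m; the calibration is good to about 2 mm. A picture is of the moment at which its call begins: read the wrist's pose just before it. get_calibration takes no time and is no camera call; for the wrist camera it gives the pose at the moment of the call.
- close_job(): hands the job in; it is judged then, once.
The state is a dict: "time": time; "joint_positions": joint angles; "qd": joint speeds; "joint_torque": joint torques, N m; "position": TCP position; "tool_rot": TCP orientation; "ft_force": force on the tool from outside, world axes, zero at the start; "torque": the same for the moment, N m; "grip_width": opening from 0.0 (shut) to 1.0 (fully open); "grip_force": force on a finger pad.
Only numpy, scipy, OpenCV 4.12 (cv2) and the standard library are available. Lean on these libraries where they do the work, as an engineer would, in place of code of your own. Each camera call takes 0.05 s, during which the arm holds its last target. There are 200 camera calls.

## Working session

There is one attempt and no reset: what is moved stays moved. The work goes in short steps, Python scripts to look and compute and a shell command to move; the robot and the scene stay as the last step left them, time stands still between calls to the robot, and variables do not carry over. Pictures are saved under pics/ and viewed, at most 14 in all, crops included, and the job is handed in when it is done.

```bash
mkdir -p pics
cat > h.py <<'E'
import numpy as np, cv2
from bench import *
def K(c):
    f=192/np.tan(np.radians(c['fovy'])/2); return f
def px2w(name,u,v,z,c=None):
    c=c or get_calibration(name); f=K(c)
    d=np.array([(u-c['cx'])/f,(v-c['cy'])/f]); s=d.copy()
    for _ in range(30): s=d/(1+c['k1']*(s@s))
    R=np.array(c['R']);t=np.array(c['t']); o=-R.T@t; r=R.T@np.array([s[0],s[1],1])
    return o+r*(z-o[2])/r[2]
def w2px(name,X,c=None):
    c=c or get_calibration(name); p=np.array(c['R'])@X+np.array(c['t']); s=p[:2]/p[2]
    s=s*(1+c['k1']*(s@s)); return s*K(c)+[c['cx'],c['cy']]
def snap(name,fn):
    im=get_image(name); cv2.imwrite('pics/'+fn,cv2.cvtColor(im,cv2.COLOR_RGB2BGR)); return im
E
python3 - <<'E'
from h import *
snap('top','top0.png'); snap('scene','scene0.png'); print(get_state()); print(get_calibration('top'))
E
```

```text
{'time': 0.1, 'joint_positions': array([ 1.19908243,  0.32177938, -0.0700674 ,  1.45154676,  0.02261467,
        1.37079889, -0.05691779]), 'qd': array([ 0.0009325 , -0.00146343,  0.00017483, -0.00157805,  0.00192736,
       -0.00068722,  0.00020955]), 'joint_torque': array([ 2.35520401e-04, -4.92573380e+01, -4.05558860e-01, -3.13397849e+01,
       -6.41077501e-02,  3.95067735e-02,  5.58454326e-05]), 'position': array([ 0.24435818, -0.60178734,  0.22155407]), 'tool_rot': array([-3.08166339e+00, -6.01954078e-01,  6.97554819e-04]), 'ft_force': array([-0.65894888,  0.07841754,  0.13625324]), 'torque': array([-0.01172443,  0.0462229 , -0.01290307]), 'grip_force': 0.0, 'grip_width': 1.0003767934473686}
{'fovy': 47.80496129496858, 'cx': 266.76759742235373, 'cy': 182.21667522166584, 'k1': -0.1017673549287862, 'R': array([[-0.0251625 , -0.99933772, -0.02628612],
       [-0.99589799,  0.02734463, -0.08625233],
       [ 0.08691399,  0.02400797, -0.99592649]]), 't': array([0.06962351, 0.52336465, 1.04082112])}
```

View pics/top0.png

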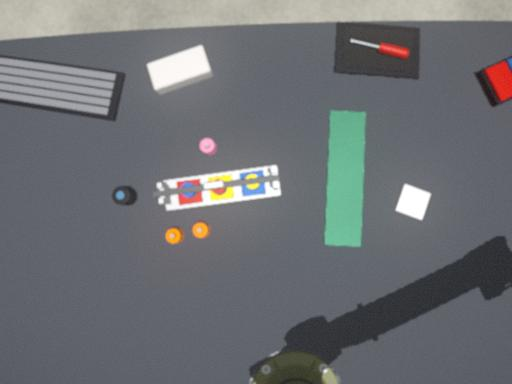

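View pics/scene0.png

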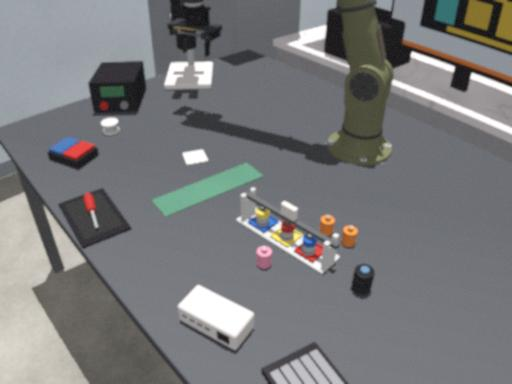

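Top view: the trays run red (189,191), yellow (220,188), blue (252,183). They hold the blue, red and yellow objectives respectively, so none is right. The mat is around (346,178), the pad (413,202) and the grip (213,185). The orange look-alikes are at (173,236) and (200,230), the pink one at (208,146) and the lamp at (123,196).

Run:
```python
from h import *
im=cv2.cvtColor(cv2.imread('pics/top0.png'),cv2.COLOR_BGR2RGB); c=get_calibration('top')
hsv=cv2.cvtColor(im,cv2.COLOR_RGB2HSV)
def quad(m,z,name):
    n,l,s,ce=cv2.connectedComponentsWithStats(m.astype(np.uint8)); i=1+np.argmax(s[1:,4])
    pts=np.argwhere(l==i)[:,::-1]
    W=np.array([px2w('top',u,v,z,c)[:2] for u,v in pts])*1000
    r=cv2.minAreaRect(W.astype(np.float32)); b=cv2.boxPoints(r)
    print(name,np.round(r[0]),np.round(r[1]),'ang',round(r[2],1),'mean',W.mean(0).round())
H,S,V=[hsv[...,k].astype(int) for k in range(3)]
quad((H>60)&(H<90)&(S>80),.003,'mat')
w=(S<50)&(V>150)
box=lambda m,x0,x1,y0,y1:m&(np.add.outer(np.arange(384)*0,np.arange(512))>=x0)&(np.add.outer(np.arange(384)*0,np.arange(512))<=x1)&(np.add.outer(np.arange(384),np.arange(512)*0)>=y0)&(np.add.outer(np.arange(384),np.arange(512)*0)<=y1)
quad(box(w,385,440,175,225),.004,'pad')
rk=((S<60)&(V>130))|((S>120)&(V>90))
quad(box(rk,150,290,160,212),.008,'rack')
cr=cv2.resize(im[140:250,110:290],None,fx=4.4,fy=4.4,interpolation=cv2.INTER_CUBIC)
cv2.imwrite('pics/crop.png',cr[...,::-1])
for n,u,v,z in [('lamp',123,196,.064),('or1',173,236,.04),('or2',200,230,.04),('pink',208,146,.04),('grip',213,185,.12)]: print(n,px2w('top',u,v,z,c).round(3))
```

```text
mat [ 534. -140.] [ 91. 340.] ang 85.4 mean [ 531. -139.]
pad [ 469. -308.] [75. 76.] ang 68.3 mean [ 468. -308.]
rack [515. 179.] [ 84. 312.] ang 6.1 mean [516. 176.]
lamp [0.498 0.401 0.064]
or1 [0.399 0.286 0.04 ]
or2 [0.412 0.22  0.04 ]
pink [0.617 0.197 0.04 ]
grip [0.514 0.174 0.12 ]
```

View pics/crop.png

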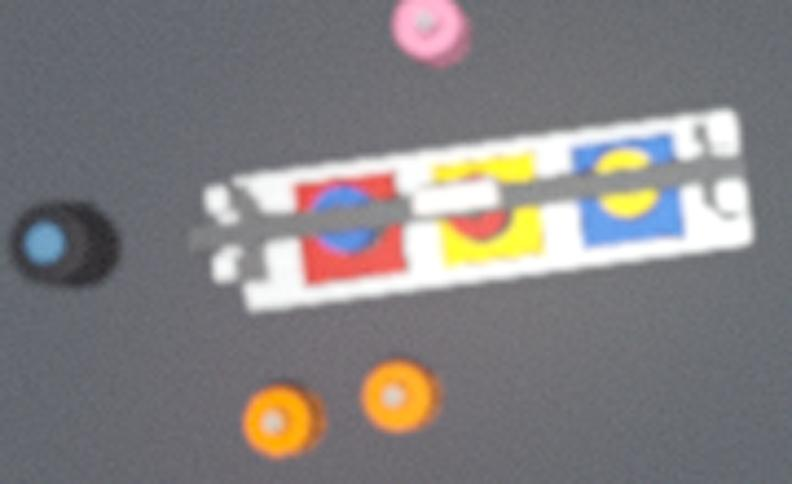

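The crop confirms the row: red tray holds blue, yellow tray holds red, blue tray holds yellow. The bar runs at about 96° yaw and the mat at about 175°. I'll move above the grip and turn about 74°.

```bash
python3 -m crank '[[1,1,1,0.15,0.0514],[1,1,1,0.15,0.0514],[1,1,1,0.15,0.0514],[1,1,1,0.15,0.0514],[1,1,1,0.15,0.0514]]' 20
python3 -m crank '[[1,0.35,1,0,0.0514],[1,0.35,1,0,0.0514],[1,0.35,1,0,0.0514],[1,0.35,1,0,0.0514],[1,0.35,1,0,0.0514]]'
python3 -m crank '[[1,0,1,0,0.0514],[1,0,1,0,0.0514],[1,0,1,0,0.0514],[1,0,1,0,0.0514],[1,0,1,0,0.0514]]'
python3 -m crank '[[1,0,0.88,0,0.0514],[1,0,0.88,0,0.0514],[1,0,0.88,0,0.0514],[1,0,0.88,0,0.0514],[1,0,0.88,0,0.0514]]'
python3 - <<'E'
from h import *
c=get_calibration('wrist'); im=snap('wrist','w1.png'); print(get_state()['position'],get_state()['tool_rot'],c)
E
```

```text
time: 0.72
position: [0.4475, -0.3984, 0.2528]
tool_rot: [-2.943, -1.097, -0.002]
ft_force: [-0.2, 0.3, 0.4]
grip_width: 1.001
grip_force: 0.0
time: 1.35
position: [0.5152, -0.1997, 0.2524]
tool_rot: [-2.729, -1.556, -0.0]
ft_force: [-0.4, -0.7, 0.8]
grip_width: 1.0
grip_force: 0.0
time: 1.98
position: [0.5146, -0.0035, 0.2525]
tool_rot: [2.448, 1.968, -0.001]
ft_force: [-0.6, -1.4, -0.3]
grip_width: 1.0
grip_force: 0.0
time: 2.6
position: [0.5157, 0.1703, 0.252]
tool_rot: [2.104, 2.332, -0.003]
ft_force: [0.4, -0.7, 0.2]
grip_width: 1.003
grip_force: 0.0
[0.51570059 0.17004327 0.25204451] [ 2.10537666e+00  2.33097207e+00 -2.29959269e-03] {'fovy': 70.64197183319381, 'cx': 257.1380054304043, 'cy': 185.06058430990234, 'k1': -0.019198664469213252, 'R': array([[ 0.99463492,  0.10343615, -0.00152958],
       [ 0.09934579, -0.95097117,  0.29288946],
       [ 0.02884077, -0.29147005, -0.95614508]]), 't': array([-0.5307598 ,  0.06635375,  0.45527386])}
```

View pics/w1.png

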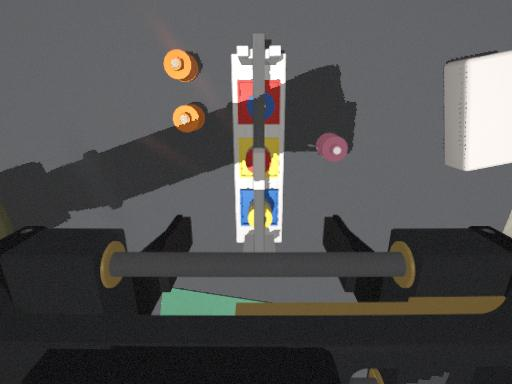

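The wrist view shows the bar running along u≈259, from its far end at (259,36). The trays are at (259,102), (259,158) and (259,208), and the far edge of the grip's top is near v=150. I'll turn these into positions.

Run:
```python
from h import *
im=cv2.imread('pics/w1.png'); c=get_calibration('wrist')
h=cv2.cvtColor(im,cv2.COLOR_BGR2HSV); H,S,V=[h[...,k].astype(int) for k in range(3)]
# tray side edges per row: saturated extents
for nm,rows in [('red',(88,95,115)),('yel',(142,172)),('blu',(194,200,220))]:
    for v in rows:
        u=np.where((S[v,225:295]>110)&(V[v,225:295]>50))[0]+225
        a,b=px2w('wrist',u[0]-.5,v,.016,c),px2w('wrist',u[-1]+.5,v,.016,c); print(nm,v,u[0],u[-1],((a+b)/2).round(4),np.linalg.norm(a-b).round(4))
for col in (242,276):
    s=(S[:,col]>110)&(V[:,col]>50)
    e=np.where(np.diff(s[70:240].astype(int)))[0]+70.5; print(col,[(x,px2w('wrist',col,x,.016,c)[:2].round(4).tolist()) for x in e])
for v in (40,65,125,130,185,225):
    g=im[v,246:274].mean(1).round().astype(int); print(v,g.tolist())
print(im[140:180:1,255:262].mean((1,2)).round().astype(int).tolist())
cv2.imwrite('pics/w1c.png',cv2.resize(im[20:260,200:320],None,fx=2.5,fy=2.5,interpolation=cv2.INTER_CUBIC))
```

```text
red 88 238 279 [0.5076 0.2695 0.016 ] 0.0584
red 95 238 279 [0.5086 0.2602 0.016 ] 0.0588
red 115 238 278 [0.5107 0.2331 0.016 ] 0.0586
yel 142 239 278 [0.5154 0.1948 0.016 ] 0.0588
yel 172 240 278 [0.5209 0.1497 0.016 ] 0.0592
blu 194 240 277 [0.5238 0.1145 0.016 ] 0.0591
blu 200 241 277 [0.5256 0.1047 0.016 ] 0.058
blu 220 241 277 [0.5292 0.0707 0.016 ] 0.0594
242 [(np.float64(79.5), [0.4838, 0.2782]), (np.float64(123.5), [0.489, 0.2189]), (np.float64(137.5), [0.4907, 0.1989]), (np.float64(162.5), [0.494, 0.1617]), (np.float64(166.5), [0.4945, 0.1556]), (np.float64(169.5), [0.4949, 0.1509]), (np.float64(171.5), [0.4952, 0.1478]), (np.float64(176.5), [0.4958, 0.14]), (np.float64(189.5), [0.4976, 0.1192]), (np.float64(224.5), [0.5027, 0.0601])]
276 [(np.float64(79.5), [0.5305, 0.283]), (np.float64(123.5), [0.5377, 0.2239]), (np.float64(137.5), [0.5402, 0.204]), (np.float64(176.5), [0.5474, 0.1453]), (np.float64(188.5), [0.5498, 0.1262]), (np.float64(224.5), [0.5573, 0.0657])]
40 [102, 105, 103, 99, 104, 99, 106, 132, 135, 130, 129, 129, 130, 131, 130, 131, 130, 127, 102, 52, 51, 56, 
[... 220 characters left out ...]
, 66, 63, 63, 63, 65, 65, 67, 62, 110, 150, 144, 144, 144, 146, 147, 146, 144, 149]
130 [145, 146, 146, 148, 145, 143, 131, 92, 62, 63, 61, 64, 66, 63, 65, 65, 60, 60, 108, 150, 145, 148, 144, 146, 145, 149, 146, 145]
185 [254, 251, 253, 254, 254, 253, 242, 228, 253, 255, 255, 255, 255, 254, 254, 254, 254, 248, 211, 136, 143, 142, 142, 210, 254, 252, 252, 252]
225 [186, 184, 184, 192, 214, 216, 210, 200, 138, 126, 126, 129, 129, 128, 128, 128, 126, 116, 105, 171, 207, 207, 213, 226, 203, 198, 200, 202]
[65, 65, 64, 64, 64, 65, 65, 83, 113, 129, 130, 129, 135, 144, 148, 147, 147, 147, 147, 147, 147, 147, 146, 147, 147, 147, 147, 147, 146, 147, 147, 147, 147, 147, 146, 147, 147, 147, 147, 147]
```

View pics/w1c.png

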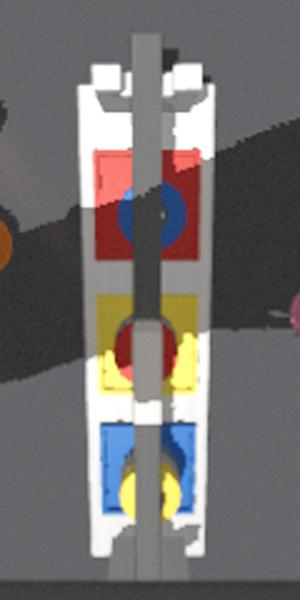

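Run:
```python
from h import *
c=get_calibration('wrist'); s=get_state()
for n,u,v,z in [('barfar',258,40,.079),('barnear',258.6,225,.079),('gripfar',259,147.5,.114),('gripnear',259,180,.114)]: print(n,px2w('wrist',u,v,z,c).round(4))
from scipy.spatial.transform import Rotation as R
print(R.from_rotvec(s['tool_rot']).as_matrix().round(3),s['position'])
t=get_calibration('top')
for n,u,v in [('mf',347.5,111),('mn',343.5,246),('ml',327.5,178),('mr',364,178)]: print(n,px2w('top',u,v,.003,t).round(3))
```

```text
barfar [0.5019 0.3171 0.079 ]
barnear [0.5261 0.0917 0.079 ]
gripfar [0.5149 0.2024 0.114 ]
gripnear [0.5188 0.1649 0.114 ]
[[-0.101  0.995 -0.001]
 [ 0.995  0.101 -0.001]
 [-0.001 -0.001 -1.   ]] [0.51570059 0.17004327 0.25204451]
mf [ 0.703 -0.154  0.003]
mn [ 0.363 -0.13   0.003]
ml [ 0.533 -0.096  0.003]
mr [ 0.531 -0.187  0.003]
```

```bash
python3 -m crank '[[1,0.008,0.035,-0.3,0.001],[1,0.008,0.035,-0.55,0.001],[1,0.008,0.035,-0.75,0.001],[1,0.008,0.035,-0.84,0.001],[1,0.008,0.035,-0.84,0.001]]' 30
python3 -m crank '[[0,0,0,0,0],[0,0,0,0,0],[0,0,0,0,0],[0,0,0,0,0],[0,0,0,0,0]]' 30
python3 -m crank '[[0,0,0,0,0],[0,0,0,0,0],[0,0,0,0,0]]' 30
python3 - <<'E'
from h import *
print(get_state()['position'])
E
```

```text
time: 3.28
position: [0.5162, 0.179, 0.0839]
tool_rot: [-2.095, -2.34, 0.003]
ft_force: [0.7, -0.7, 0.8]
grip_width: 1.001
grip_force: 0.0
time: 3.9
position: [0.5162, 0.1808, 0.0847]
tool_rot: [2.092, 2.343, 0.0]
ft_force: [0.2, 0.3, -0.2]
grip_width: 0.519
grip_force: 0.0
time: 4.28
position: [0.5162, 0.1808, 0.0846]
tool_rot: [2.092, 2.343, 0.0]
ft_force: [-0.3, 1.1, 0.6]
grip_width: 0.173
grip_force: 0.0
[0.51617836 0.18077739 0.08455757]
```

```bash
python3 -m crank '[[0,0,0,0,0],[0,0,0,0,0],[0,0,0,0,0]]' 40
python3 -m crank '[[0,0,0,0.05,0],[0,0,0,0.1,0],[0,0,0,0.15,0],[0,0,0,0.2,0],[0,0,0,0.25,0]]'
python3 -m crank '[[0,0,0,0.1,0],[0,0,0,0.2,0],[0,0,0,0.3,0],[0,0,0,0.4,0],[0,0,0,0.4,0]]'
python3 - <<'E'
from h import *
print(get_state()['position']);snap('scene','s2.png')
E
```

```text
time: 4.65
position: [0.5162, 0.1808, 0.0845]
tool_rot: [2.092, 2.343, 0.0]
ft_force: [0.7, 0.2, -1.1]
grip_width: 0.156
grip_force: 40.0
time: 5.28
position: [0.5162, 0.1808, 0.1354]
tool_rot: [2.092, 2.343, 0.0]
ft_force: [-0.0, -0.1, -3.1]
grip_width: 0.157
grip_force: 40.0
time: 5.9
position: [0.5174, 0.1814, 0.2169]
tool_rot: [2.091, 2.342, 0.005]
ft_force: [-0.4, 0.6, -3.9]
grip_width: 0.158
grip_force: 40.0
[0.51740462 0.18137862 0.21694736]
```

View pics/s2.png

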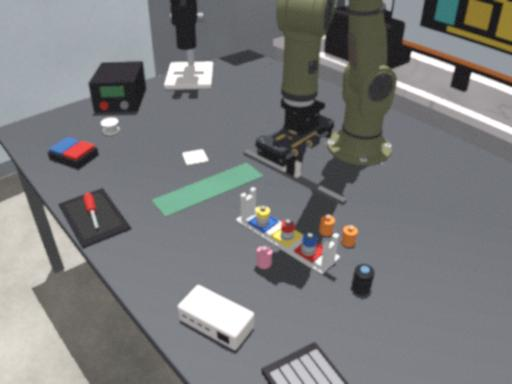

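The bar came out level and is clear of the brackets. The objectives are all still standing. Next I carry it to the mat while turning it +79°.

```bash
python3 -m crank '[[0,0.01,-0.15,0,0.022],[0,0.02,-0.3,0,0.044],[0,0.02,-0.5,0,0.066],[0,0.03,-0.7,0,0.088],[0,0.03,-0.8,0,0.11]]'
python3 -m crank '[[0,0.01,-0.2,0,0.022],[0,0.02,-0.4,0,0.044],[0,0.02,-0.6,0,0.066],[0,0.03,-0.75,0,0.088],[0,0.03,-0.8,0,0.11]]'
python3 -m crank '[[0,0,0,0,0],[0,0,0,0,0],[0,0,0,-0.1,0],[0,0,0,-0.2,0],[0,0,0,-0.3,0]]'
python3 - <<'E'
from h import *
from scipy.spatial.transform import Rotation as R
s=get_state();M=R.from_rotvec(s['tool_rot']).as_matrix()
print(s['position'],M[:,2],np.degrees(np.arctan2(M[1,1],M[0,1])))
snap('top','top2.png');c=get_calibration('wrist');snap('wrist','w2.png')
ax=np.radians(175.7)
for k in (-.15,.15):print(w2px('wrist',np.array([.533+k*np.cos(ax),-.141+k*np.sin(ax),.003]),c))
E
```

```text
time: 6.58
position: [0.5215, 0.0175, 0.2134]
tool_rot: [-1.173, -2.913, 0.003]
ft_force: [0.4, -0.3, -3.4]
grip_width: 0.157
grip_force: 40.0
time: 7.2
position: [0.5271, -0.1422, 0.2132]
tool_rot: [-0.117, -3.137, -0.0]
ft_force: [-0.3, 0.2, -3.1]
grip_width: 0.156
grip_force: 40.0
time: 7.82
position: [0.5282, -0.1379, 0.154]
tool_rot: [0.118, 3.139, 0.0]
ft_force: [-0.2, -0.2, -2.7]
grip_width: 0.16
grip_force: 40.0
[ 0.52822907 -0.1379281   0.15399142] [ 1.12504696e-04  1.58274188e-04 -9.99999981e-01] 85.68644629422322
[254.39339064 285.77240397]
[253.83392346  39.96815123]
```

View pics/w2.png

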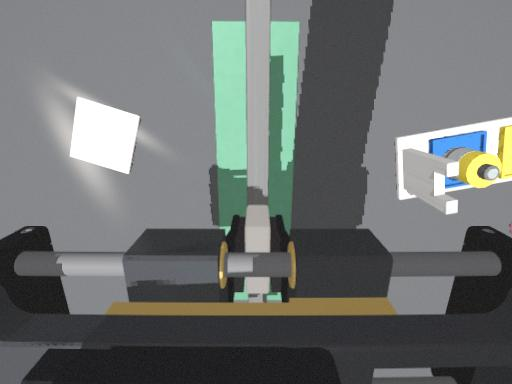

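The wrist view has the mat's far end at v≈24, with edges at u≈215 and 299, and the bar hangs over its middle at u≈258. I'll compute the mat's centre line relative to the TCP.

Run:
```python
from h import *
im=cv2.imread('pics/w2.png'); h=cv2.cvtColor(im,cv2.COLOR_BGR2HSV); g=(h[...,0]>60)&(h[...,0]<95)&(h[...,1]>70)
c=get_calibration('wrist'); P=[]
for v in range(30,205,20):
    u=np.where(g[v,190:298])[0]+190; a=px2w('wrist',u[0]-.5,v,.003,c); b=px2w('wrist',u[-1]+.5,v,.003,c)
    P.append((a+b)/2); print(v,u[0],u[-1],P[-1].round(4),np.linalg.norm(a-b).round(4))
P=np.array(P); k=np.polyfit(P[:,0],P[:,1],1); x,y,_=get_state()['position']; print(np.degrees(np.arctan(k[0])),np.polyval(k,x)-y)
v=np.where(g[:60,230])[0][0]; print('far end',v,px2w('wrist',230,v,.003,c), px2w('wrist',258,270,.13,c))
```

```text
30 212 297 [ 0.3738 -0.1285  0.003 ] 0.089
50 213 297 [ 0.3927 -0.1294  0.003 ] 0.0896
70 214 296 [ 0.4123 -0.1309  0.003 ] 0.0891
90 215 296 [ 0.4327 -0.1319  0.003 ] 0.0897
110 215 295 [ 0.4537 -0.1341  0.003 ] 0.0903
130 216 294 [ 0.4757 -0.1357  0.003 ] 0.0899
150 217 293 [ 0.4985 -0.1375  0.003 ] 0.0894
170 217 292 [ 0.5222 -0.1399  0.003 ] 0.0901
190 218 291 [ 0.547  -0.1418  0.003 ] 0.0897
-4.487407585712689 -0.0022064586124485586
far end 21 [ 0.36364137 -0.15294362  0.003     ] [ 0.57314652 -0.14008563  0.13      ]
```

```bash
python3 -m crank '[[0,0.01,-0.01,-0.15,0],[0,0.01,-0.01,-0.3,0],[0,0.01,-0.01,-0.45,0],[0,0.01,-0.01,-0.56,0],[0,0.01,-0.01,-0.62,0]]'
python3 -m crank '[[0,0,0,-0.02,0],[0,0,0,-0.03,0],[0,0,0,-0.035,0],[0,0,0,-0.035,0]]'
```

```text
time: 8.55
position: [0.5302, -0.1407, 0.0303]
tool_rot: [-0.118, -3.139, -0.001]
ft_force: [-0.2, 0.3, -3.5]
grip_width: 0.158
grip_force: 40.0
time: 9.05
position: [0.5305, -0.1414, 0.0241]
tool_rot: [0.119, 3.139, -0.0]
ft_force: [0.3, 0.0, -2.3]
grip_width: 0.152
grip_force: 40.0
```

```bash
python3 -m crank '[[0,0,0,-0.006,0],[0,0,0,-0.012,0],[0,0,0,-0.012,0],[0,0,0,-0.012,0]]'
python3 -m crank '[[0,0,0,-0.004,0],[0,0,0,-0.004,0]]'
```

```text
time: 9.55
position: [0.5301, -0.1413, 0.0212]
tool_rot: [-0.118, -3.139, -0.0]
ft_force: [0.1, 0.3, -3.6]
grip_width: 0.156
grip_force: 40.0
time: 9.8
position: [0.5303, -0.1413, 0.0206]
tool_rot: [0.118, 3.139, -0.0]
ft_force: [-0.8, -0.3, -1.1]
grip_width: 0.157
grip_force: 40.0
```

```bash
python3 -m crank '[[0.5,0,0,0,0],[0.6,0,0,0,0],[0.6,0,0,0,0],[0.6,0,0,0,0],[0.6,0,0,0,0]]'
python3 -m crank '[[0.7,0,0,0.2,0],[0.7,0,0,0.5,0],[0.7,0,0,0.8,0],[0.7,0,0,1,0],[0.7,0,0,1,0]]'
python3 -m crank '[[0.7,0,0.8,0.1,-0.11],[0.7,0,0.8,0.1,-0.11],[0.7,0,0.8,0.1,-0.11],[0.7,0,0.8,0.1,-0.11],[0.7,0,0.8,0.1,-0.11]]'
python3 -m crank '[[0.7,-0.07,0.8,0,-0.11],[0.7,-0.07,0.8,0,-0.11],[0.7,-0.07,0.8,0,-0.11],[0.7,-0.07,0.8,0,-0.11],[0.7,-0.07,0.8,0,-0.11]]'
python3 -m crank '[[0.7,0,0,0,0],[0.7,0,0,0,0]]'
python3 - <<'E'
from h import *
s=get_state(); print(s['position'],s['tool_rot'])
a=snap('wrist','w3.png'); b=snap('top','top3.png'); 
cv2.imwrite('pics/both.png',np.hstack([a[20:260,180:340],b[90:330,140:450]])[...,::-1])
E
```

```text
time: 10.42
position: [0.5302, -0.1413, 0.0204]
tool_rot: [0.118, 3.139, 0.0]
ft_force: [-0.3, 0.5, 0.2]
grip_width: 0.572
grip_force: 0.0
time: 11.05
position: [0.5324, -0.1415, 0.2243]
tool_rot: [0.118, 3.133, -0.004]
ft_force: [0.2, 0.1, -1.4]
grip_width: 0.7
grip_force: 0.0
time: 11.68
position: [0.5296, 0.019, 0.2393]
tool_rot: [-1.17, -2.914, 0.001]
ft_force: [0.4, -0.6, 0.3]
grip_width: 0.702
grip_force: 0.0
time: 12.3
position: [0.516, 0.1783, 0.2395]
tool_rot: [-2.087, -2.347, 0.002]
ft_force: [-0.9, -1.7, -0.4]
grip_width: 0.694
grip_force: 0.0
time: 12.55
position: [0.5165, 0.1774, 0.2401]
tool_rot: [2.092, 2.343, -0.001]
ft_force: [0.5, -0.0, -0.1]
grip_width: 0.699
grip_force: 0.0
[0.51649829 0.17739484 0.24012444] [ 2.09224078e+00  2.34348904e+00 -7.16017556e-04]
```

View pics/both.png

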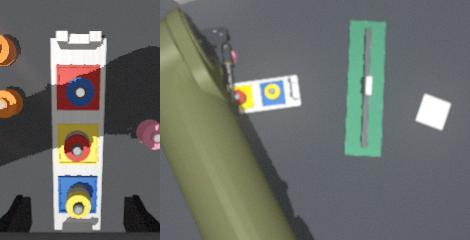

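The bar lies grip-up along the middle of the mat. The noses show at about (261,113) for blue, (257,171) for red and (258,228) for yellow in the wrist picture. I'll zoom in for accuracy.

Run:
```python
from h import *
im=cv2.imread('pics/w3.png')
cv2.imwrite('pics/w3c.png',cv2.resize(im[75:255,220:300],None,fx=3.3,fy=3.3,interpolation=cv2.INTER_CUBIC))
```

```text
(no output)
```

View pics/w3c.png

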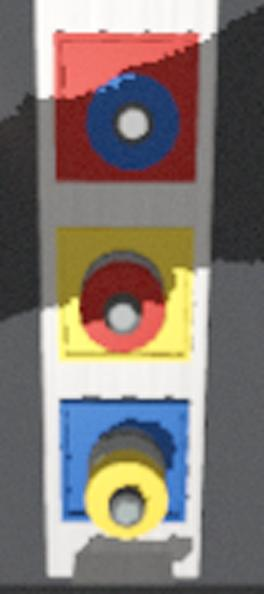

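Run:
```python
from h import *
c=get_calibration('wrist'); p=get_state()['position']
for n,L in {'blue':[(133,122,.063),(133.5,122,.053)],'red':[(123,316,.063),(123.5,308,.053)],'yellow':[(127,505,.063),(127,498,.053)],
 'trR':[(126,107,.016)],'trY':[(125,293,.016)],'trB':[(124,460,.016)]}.items():
    for x,y,z in L: w=px2w('wrist',220+x/3.3-.3,75+y/3.3-.3,z,c); print(n,w.round(4),'shift',((w-p)[:2]/.2).round(3))
```

```text
blue [0.5124 0.2478 0.063 ] shift [-0.02  0.35]
blue [0.5127 0.2475 0.053 ] shift [-0.019  0.348]
red [0.5171 0.1744 0.063 ] shift [ 0.003 -0.018]
red [0.5172 0.1752 0.053 ] shift [ 0.004 -0.013]
yellow [0.528  0.0938 0.063 ] shift [ 0.058 -0.421]
yellow [0.5282 0.0922 0.053 ] shift [ 0.059 -0.428]
trR [0.5094 0.2521 0.016 ] shift [-0.035  0.371]
trY [0.518  0.1733 0.016 ] shift [ 0.008 -0.023]
trB [0.5267 0.094  0.016 ] shift [ 0.051 -0.42 ]
```

```bash
python3 -m crank '[[0.7,0.03,-0.2,0,0],[0.7,0.058,-0.423,0,0],[0.7,0.058,-0.423,-0.3,0],[0.7,0.058,-0.423,-0.5,0],[0.7,0.058,-0.423,-0.5,0]]' 25
python3 -m crank '[[0.7,0,0,-0.2,0],[0.7,0,0,-0.4,0],[0.7,0,0,-0.5,0],[0.7,0,0,-0.57,0],[0.7,0,0,-0.57,0]]'
python3 -m crank '[[0.3,0,0,0,0],[0.3,0,0,0,0],[0.3,0,0,0,0],[0.3,0,0,0,0],[0.3,0,0,0,0]]'
```

```text
time: 13.28
position: [0.5254, 0.0932, 0.1377]
tool_rot: [-2.089, -2.34, 0.007]
ft_force: [-0.3, 0.1, -0.3]
grip_width: 0.702
grip_force: 0.0
time: 13.9
position: [0.5281, 0.0942, 0.0267]
tool_rot: [2.092, 2.344, 0.0]
ft_force: [0.2, -0.3, 0.0]
grip_width: 0.696
grip_force: 0.0
time: 14.52
position: [0.5279, 0.0941, 0.0269]
tool_rot: [2.092, 2.343, -0.0]
ft_force: [-1.3, -0.3, 5.5]
grip_width: 0.406
grip_force: 25.0
```

```bash
python3 -m crank '[[0.3,0,0,0.1,0],[0.3,0,0,0.25,0],[0.3,0,0,0.45,0],[0.3,0,0,0.6,0],[0.3,0,0,0.65,0]]'
python3 -m crank '[[0.3,-0.05,-0.15,0,0],[0.3,-0.1,-0.35,0,0],[0.3,-0.1,-0.55,0,0],[0.3,-0.15,-0.8,0,0],[0.3,-0.15,-1,0,0]]'
python3 -m crank '[[0.3,-0.05,-0.25,0,0],[0.3,-0.1,-0.5,0,0],[0.3,-0.1,-0.75,0,0],[0.3,-0.14,-0.93,0,0],[0.3,-0.145,-1.01,0,0]]'
python3 -m crank '[[0.3,0,0,0,0],[0.3,0,0,-0.2,0],[0.3,0,0,-0.4,0],[0.3,0,0,-0.55,0],[0.3,0,0,-0.64,0]]'
python3 -m crank '[[0.3,0,0,0,0],[0.3,0,0,0,0]]'
```

```text
time: 15.15
position: [0.529, 0.0946, 0.159]
tool_rot: [2.09, 2.341, 0.005]
ft_force: [0.1, -0.1, -2.4]
grip_width: 0.408
grip_force: 25.0
time: 15.78
position: [0.4963, -0.1079, 0.1556]
tool_rot: [-2.093, -2.342, 0.002]
ft_force: [-0.1, -0.9, -1.4]
grip_width: 0.408
grip_force: 25.0
time: 16.4
position: [0.4966, -0.1045, 0.0264]
tool_rot: [-2.089, -2.343, 0.001]
ft_force: [1.0, 0.3, -1.5]
grip_width: 0.41
grip_force: 25.0
time: 16.65
position: [0.4988, -0.1057, 0.0295]
tool_rot: [2.091, 2.343, 0.002]
ft_force: [0.3, 0.5, -1.0]
grip_width: 0.404
grip_force: 25.0out of range: a shift must lie within [-1, 1]
```

The third call was refused for a shift of -1.01, so the descent ran beside the bar rather than at the pad. Forces stayed small. I'll lift straight up and check that nothing was touched.

```bash
python3 -m crank '[[0.3,0,0,0.1,0],[0.3,0,0,0.25,0],[0.3,0,0,0.45,0],[0.3,0,0,0.6,0],[0.3,0,0,0.64,0]]'
python3 -m crank '[[0.3,-0.05,-0.25,0,0],[0.3,-0.1,-0.5,0,0],[0.3,-0.1,-0.75,0,0],[0.3,-0.14,-0.93,0,0],[0.3,-0.145,-1,0,0]]'
python3 - <<'E'
from h import *
b=snap('top','top4.png'); a=cv2.cvtColor(cv2.imread('pics/top3.png'),cv2.COLOR_BGR2RGB); s=get_state();print(s['position'],s['grip_width'])
cv2.imwrite('pics/cmp.png',cv2.resize(np.hstack([a[100:255,310:440],b[100:255,310:440]]),None,fx=2.8,fy=2.8)[...,::-1])
E
```

```text
time: 17.27
position: [0.4998, -0.1061, 0.1597]
tool_rot: [2.088, 2.339, 0.003]
ft_force: [0.2, 0.1, -1.2]
grip_width: 0.406
grip_force: 25.0
time: 17.9
position: [0.4673, -0.3082, 0.1555]
tool_rot: [-2.096, -2.339, 0.001]
ft_force: [-0.0, 1.6, -1.2]
grip_width: 0.41
grip_force: 25.0
[ 0.46759565 -0.30885666  0.15559733] 0.405943819896952
```

View pics/cmp.png

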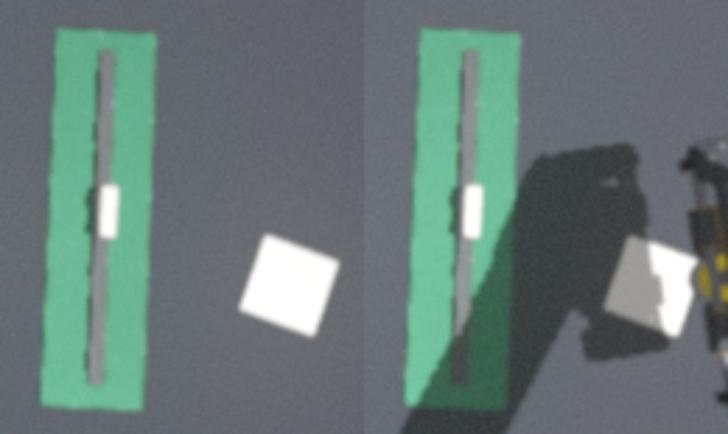

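The bar hasn't moved. It's still centred on the mat, and the pad is in place. Lowering onto the pad.

```bash
python3 -m crank '[[0.3,0,0,-0.15,0],[0.3,0,0,-0.35,0],[0.3,0,0,-0.5,0],[0.3,0,0,-0.6,0],[0.3,0,0,-0.65,0]]'
python3 -m crank '[[0.3,0,0,-0.008,0],[0.3,0,0,-0.016,0],[0.3,0,0,-0.016,0]]'
```

```text
time: 18.58
position: [0.469, -0.3045, 0.0255]
tool_rot: [-2.09, -2.344, -0.001]
ft_force: [0.2, 0.4, -0.2]
grip_width: 0.405
grip_force: 25.0
time: 18.95
position: [0.4693, -0.3063, 0.024]
tool_rot: [2.091, 2.342, 0.0]
ft_force: [-0.5, -0.2, -0.6]
grip_width: 0.404
grip_force: 25.0
```

```bash
python3 -m crank '[[0.3,0,0,-0.006,0],[0.3,0,0,-0.012,0],[0.3,0,0,-0.012,0]]'
python3 -m crank '[[0.3,0,0,-0.005,0],[0.3,0,0,-0.005,0]]'
```

```text
time: 19.32
position: [0.4687, -0.3059, 0.0207]
tool_rot: [-2.092, -2.343, 0.0]
ft_force: [0.5, 0.3, -0.8]
grip_width: 0.413
grip_force: 25.0
time: 19.58
position: [0.4688, -0.3059, 0.0199]
tool_rot: [2.092, 2.343, 0.0]
ft_force: [0.3, 0.1, 0.0]
grip_width: 0.408
grip_force: 25.0
```

```bash
python3 -m crank '[[0.5,0,0,0,0],[0.7,0,0,0,0],[0.7,0,0,0,0],[0.7,0,0,0.2,0],[0.7,0,0,0.5,0]]'
python3 -m crank '[[0.7,0.05,0.2,0.3,0],[0.7,0.1,0.5,0.3,0],[0.7,0.1,0.7,0.3,0],[0.7,0.15,0.92,0.3,0],[0.7,0.15,0.92,0.3,0]]'
python3 -m crank '[[0.7,0,0.3,0,0],[0.7,0.02,0.6,0,0],[0.7,0.04,0.92,0,0],[0.7,0.04,0.92,0,0]]'
python3 -m crank '[[0.7,0,0.3,0,0],[0.7,0.02,0.6,0,0],[0.7,0.03,0.928,0,0],[0.7,0.03,0.928,0,0],[0.7,0.03,0.928,0,0]]'
python3 -m crank '[[0.7,0,0,0,0]]'
python3 - <<'E'
from h import *
snap('top','top5.png'); snap('scene','s5.png')
E
```

```text
time: 20.2
position: [0.4673, -0.305, 0.1191]
tool_rot: [-2.089, -2.34, 0.0]
ft_force: [0.6, -0.3, 1.0]
grip_width: 0.692
grip_force: 0.0
time: 20.82
position: [0.4997, -0.1173, 0.1803]
tool_rot: [2.083, 2.351, 0.002]
ft_force: [0.6, -0.4, -0.3]
grip_width: 0.699
grip_force: 0.0
time: 21.32
position: [0.5066, 0.0674, 0.1803]
tool_rot: [-2.082, -2.352, -0.003]
ft_force: [-0.1, -0.5, 1.2]
grip_width: 0.705
grip_force: 0.0
time: 21.95
position: [0.5134, 0.2461, 0.1792]
tool_rot: [2.093, 2.342, -0.002]
ft_force: [0.5, -0.6, 0.0]
grip_width: 0.701
grip_force: 0.0
time: 22.08
position: [0.5137, 0.2448, 0.1794]
tool_rot: [2.096, 2.338, -0.002]
ft_force: [0.2, 0.1, -0.8]
grip_width: 0.702
grip_force: 0.0
```

View pics/top5.png

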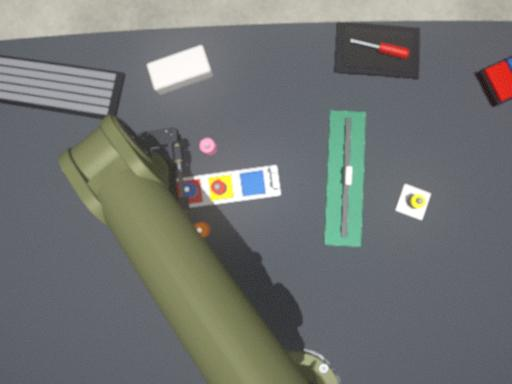

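Yellow stands upright on the pad at (417,201), and the blue tray is empty. Picking up blue next.

```bash
python3 -m crank '[[0.7,-0.005,0.012,-0.25,0],[0.7,-0.005,0.012,-0.5,0],[0.7,-0.005,0.012,-0.67,0],[0.7,-0.005,0.012,-0.762,0],[0.7,-0.005,0.012,-0.762,0]]'
python3 -m crank '[[0.3,0,0,0,0],[0.3,0,0,0,0],[0.3,0,0,0,0],[0.3,0,0,0,0],[0.3,0,0,0,0]]'
python3 -m crank '[[0.3,0,0,0.1,0],[0.3,0,0,0.25,0],[0.3,0,0,0.4,0],[0.3,0,0,0.5,0],[0.3,0,0,0.5,0]]'
```

```text
time: 22.8
position: [0.5115, 0.2492, 0.0268]
tool_rot: [-2.093, -2.342, 0.002]
ft_force: [-0.2, 1.2, 0.4]
grip_width: 0.702
grip_force: 0.0
time: 23.42
position: [0.5121, 0.2503, 0.0282]
tool_rot: [2.092, 2.343, 0.001]
ft_force: [-1.4, -1.0, 5.7]
grip_width: 0.409
grip_force: 25.0
time: 24.05
position: [0.5128, 0.2507, 0.1291]
tool_rot: [2.091, 2.342, 0.004]
ft_force: [0.2, 0.5, -3.4]
grip_width: 0.41
grip_force: 25.0
```

```bash
python3 -m crank '[[0.3,0.01,-0.15,0,0],[0.3,0.03,-0.35,0,0],[0.3,0.05,-0.55,0,0],[0.3,0.07,-0.7,0,0],[0.3,0.071,-0.77,0,0]]'
python3 -m crank '[[0.3,0,0,0,0],[0.3,0,0,-0.15,0],[0.3,0,0,-0.3,0],[0.3,0,0,-0.43,0],[0.3,0,0,-0.48,0]]'
python3 -m crank '[[0.3,0,0,0,0],[0.3,0,0,-0.01,0],[0.3,0,0,-0.01,0]]'
```

```text
time: 24.68
position: [0.5254, 0.0937, 0.1261]
tool_rot: [-2.095, -2.34, 0.003]
ft_force: [-0.6, 1.4, -1.5]
grip_width: 0.408
grip_force: 25.0
time: 25.3
position: [0.5244, 0.0981, 0.0298]
tool_rot: [-2.087, -2.344, 0.002]
ft_force: [-1.2, 1.3, -1.5]
grip_width: 0.411
grip_force: 25.0
time: 25.68
position: [0.5267, 0.0963, 0.0302]
tool_rot: [2.092, 2.343, 0.002]
ft_force: [-0.6, 0.2, -1.8]
grip_width: 0.403
grip_force: 25.0
```

```bash
python3 -m crank '[[0.3,0,0,-0.006,0],[0.3,0,0,-0.01,0],[0.3,0,0,-0.01,0]]'
python3 -m crank '[[0.5,0,0,0,0],[0.7,0,0,0,0],[0.7,0,0,0,0],[0.7,0,0,0.2,0],[0.7,0,0,0.5,0]]'
python3 -m crank '[[0.7,-0.02,0.2,0,0],[0.7,-0.048,0.392,0,0],[0.7,-0.048,0.392,0,0],[0.7,-0.048,0.392,0,0],[0.7,-0.048,0.392,0,0]]'
```

```text
time: 26.05
position: [0.5263, 0.096, 0.0281]
tool_rot: [2.092, 2.343, 0.0]
ft_force: [-2.2, -0.4, 6.0]
grip_width: 0.402
grip_force: 25.0
time: 26.68
position: [0.5244, 0.0958, 0.1268]
tool_rot: [-2.09, -2.341, 0.004]
ft_force: [0.1, -0.5, 1.1]
grip_width: 0.693
grip_force: 0.0
time: 27.3
position: [0.5167, 0.173, 0.1271]
tool_rot: [2.095, 2.341, -0.001]
ft_force: [-0.1, 0.5, -0.2]
grip_width: 0.698
grip_force: 0.0
```

Released in the blue tray. Now red: descend, grip and lift.

```bash
python3 -m crank '[[0.7,0,0,-0.2,0],[0.7,0,0,-0.4,0],[0.7,0,0,-0.5,0],[0.7,0,0,-0.505,0],[0.7,0,0,-0.505,0]]'
python3 -m crank '[[0.3,0,0,0,0],[0.3,0,0,0,0],[0.3,0,0,0,0],[0.3,0,0,0,0],[0.3,0,0,0,0]]'
python3 -m crank '[[0.3,0,0,0.1,0],[0.3,0,0,0.25,0],[0.3,0,0,0.4,0],[0.3,0,0,0.5,0],[0.3,0,0,0.5,0]]'
```

```text
time: 27.92
position: [0.5175, 0.1749, 0.0276]
tool_rot: [2.092, 2.342, 0.003]
ft_force: [0.5, -0.7, -0.1]
grip_width: 0.7
grip_force: 0.0
time: 28.55
position: [0.5166, 0.1746, 0.0268]
tool_rot: [2.092, 2.343, 0.0]
ft_force: [-0.9, 0.1, 4.1]
grip_width: 0.405
grip_force: 25.0
time: 29.18
position: [0.5175, 0.1749, 0.1282]
tool_rot: [2.091, 2.341, 0.004]
ft_force: [0.2, 0.4, -1.7]
grip_width: 0.414
grip_force: 25.0
```

```bash
python3 -m crank '[[0.3,-0.01,0.1,0,0],[0.3,-0.02,0.25,0,0],[0.3,-0.037,0.36,0,0],[0.3,-0.037,0.387,0,0],[0.3,-0.037,0.387,0,0]]'
python3 -m crank '[[0.3,0,0,0,0],[0.3,0,0,-0.15,0],[0.3,0,0,-0.3,0],[0.3,0,0,-0.43,0],[0.3,0,0,-0.48,0]]'
python3 -m crank '[[0.3,0,0,0,0],[0.3,0,0,-0.01,0],[0.3,0,0,-0.016,0],[0.3,0,0,-0.02,0],[0.3,0,0,-0.02,0]]'
```

```text
time: 29.8
position: [0.5087, 0.2513, 0.1255]
tool_rot: [-2.092, -2.343, 0.002]
ft_force: [0.4, -0.7, -0.7]
grip_width: 0.407
grip_force: 25.0
time: 30.42
position: [0.5084, 0.2502, 0.0288]
tool_rot: [-2.094, -2.341, 0.004]
ft_force: [0.4, -0.9, -0.9]
grip_width: 0.407
grip_force: 25.0
time: 31.05
position: [0.5093, 0.2521, 0.0268]
tool_rot: [2.092, 2.343, 0.001]
ft_force: [0.3, 0.1, -0.3]
grip_width: 0.408
grip_force: 25.0
```

```bash
python3 -m crank '[[0.5,0,0,0,0],[0.7,0,0,0,0],[0.7,0,0,0,0],[0.7,0,0,0.2,0],[0.7,0,0,0.5,0]]'
python3 -m crank '[[0.7,0,0,0.25,0],[0.7,-0.05,-0.3,0.25,0],[0.7,-0.07,-0.6,0.25,0],[0.7,-0.07,-0.93,0.25,0],[0.7,-0.07,-0.93,0.25,0]]'
python3 -m crank '[[0.7,0,-0.3,0,0],[0.7,-0.05,-0.6,0,0],[0.7,-0.07,-0.93,0,0],[0.7,-0.07,-0.93,0,0]]'
python3 -m crank '[[0.7,0,-0.3,0,0],[0.7,-0.05,-0.6,0,0],[0.7,-0.063,-0.928,0,0],[0.7,-0.063,-0.928,0,0],[0.7,-0.063,-0.928,0,0]]'
python3 -m crank '[[0.7,0,0,0,0],[0.7,0,0,0,0]]'
python3 - <<'E'
from h import *
a=snap('wrist','w6.png'); b=snap('top','top6.png')
cv2.imwrite('pics/both6.png',np.hstack([a,cv2.resize(b[130:226,150:222],(288,384))])[...,::-1])
E
```

```text
time: 31.68
position: [0.5076, 0.2511, 0.1258]
tool_rot: [-2.091, -2.342, 0.006]
ft_force: [1.1, 0.3, 1.4]
grip_width: 0.691
grip_force: 0.0
time: 32.3
position: [0.4951, 0.0597, 0.1762]
tool_rot: [2.102, 2.332, -0.004]
ft_force: [0.5, 0.6, 0.3]
grip_width: 0.701
grip_force: 0.0
time: 32.8
position: [0.4802, -0.1247, 0.1761]
tool_rot: [2.101, 2.335, -0.002]
ft_force: [-0.2, 0.7, 0.3]
grip_width: 0.697
grip_force: 0.0
time: 33.42
position: [0.4694, -0.3036, 0.1761]
tool_rot: [-2.09, -2.344, -0.003]
ft_force: [-0.4, 1.4, -0.8]
grip_width: 0.699
grip_force: 0.0
time: 33.67
position: [0.4691, -0.3038, 0.1766]
tool_rot: [2.089, 2.346, 0.0]
ft_force: [-0.3, -0.4, -0.2]
grip_width: 0.698
grip_force: 0.0
```

View pics/both6.png

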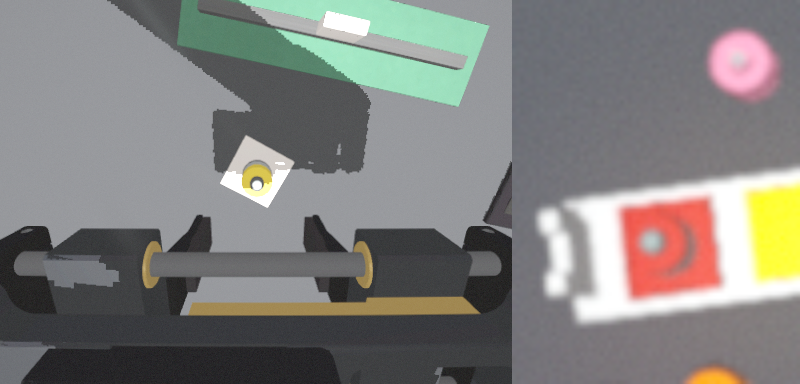

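Red stands in the red tray, and yellow stands on the pad with its nose at (257,184), centred between the fingers. Gripping it.

```bash
python3 -m crank '[[0.7,0,-0.008,-0.25,0],[0.7,0,-0.008,-0.5,0],[0.7,0,-0.008,-0.7,0],[0.7,0,-0.008,-0.778,0],[0.7,0,-0.008,-0.778,0]]'
python3 -m crank '[[0.3,0,0,0,0],[0.3,0,0,0,0],[0.3,0,0,0,0],[0.3,0,0,0,0],[0.3,0,0,0,0]]'
python3 -m crank '[[0.3,0,0,0.1,0],[0.3,0,0,0.3,0],[0.3,0,0,0.5,0],[0.3,0,0,0.7,0],[0.3,0,0,0.75,0]]'
```

```text
time: 34.4
position: [0.4682, -0.3069, 0.0205]
tool_rot: [-2.091, -2.343, -0.0]
ft_force: [-0.4, -0.2, 0.2]
grip_width: 0.697
grip_force: 0.0
time: 35.02
position: [0.4689, -0.3076, 0.0216]
tool_rot: [2.091, 2.342, -0.0]
ft_force: [-1.1, 0.6, 5.9]
grip_width: 0.408
grip_force: 25.0
time: 35.65
position: [0.4698, -0.3079, 0.1743]
tool_rot: [2.089, 2.34, 0.001]
ft_force: [-0.1, 0.6, -1.6]
grip_width: 0.409
grip_force: 25.0
```

```bash
python3 -m crank '[[0.3,0.02,0.15,0,0],[0.3,0.04,0.35,0,0],[0.3,0.06,0.55,0,0],[0.3,0.08,0.7,0,0],[0.3,0.08,0.8,0,0]]'
python3 -m crank '[[0.3,0.02,0.15,0,0],[0.3,0.04,0.35,0,0],[0.3,0.06,0.55,0,0],[0.3,0.08,0.7,0,0],[0.3,0.08,0.8,0,0]]'
python3 -m crank '[[0.3,0.02,0.15,0,0],[0.3,0.04,0.35,0,0],[0.3,0.06,0.6,0,0],[0.3,0.085,0.75,0,0],[0.3,0.085,0.8,0,0]]'
python3 -m crank '[[0.3,0,0,0,0],[0.3,0,0,0,0]]'
```

```text
time: 36.28
position: [0.4838, -0.1453, 0.17]
tool_rot: [-2.089, -2.344, 0.001]
ft_force: [-0.1, -0.5, -1.3]
grip_width: 0.409
grip_force: 25.0
time: 36.9
position: [0.5, 0.014, 0.1703]
tool_rot: [-2.091, -2.344, 0.001]
ft_force: [0.6, -0.6, -1.3]
grip_width: 0.409
grip_force: 25.0
time: 37.52
position: [0.5168, 0.1744, 0.1703]
tool_rot: [-2.088, -2.345, 0.0]
ft_force: [-0.2, -0.5, -1.0]
grip_width: 0.411
grip_force: 25.0
time: 37.78
position: [0.5176, 0.1706, 0.1705]
tool_rot: [2.095, 2.34, -0.002]
ft_force: [-0.3, 0.5, -1.5]
grip_width: 0.405
grip_force: 25.0
```

```bash
python3 -m crank '[[0.3,0,0,-0.2,0],[0.3,0,0,-0.4,0],[0.3,0,0,-0.55,0],[0.3,0,0,-0.65,0],[0.3,0,0,-0.69,0]]'
python3 -m crank '[[0.3,0,0,0,0],[0.3,0,0,-0.01,0],[0.3,0,0,-0.015,0],[0.3,0,0,-0.02,0],[0.3,0,0,-0.02,0]]'
```

```text
time: 38.4
position: [0.5172, 0.1716, 0.0319]
tool_rot: [-2.094, -2.342, 0.002]
ft_force: [0.7, -0.3, -1.1]
grip_width: 0.408
grip_force: 25.0
time: 39.02
position: [0.5174, 0.1727, 0.0289]
tool_rot: [2.092, 2.343, 0.0]
ft_force: [-0.8, -0.5, -1.0]
grip_width: 0.406
grip_force: 25.0
```

```bash
python3 -m crank '[[0.3,0,0,-0.004,0],[0.3,0,0,-0.004,0],[0.5,0,0,-0.004,0],[0.7,0,0,-0.004,0],[0.7,0,0,-0.004,0]]'
python3 -m crank '[[0.7,0,0,0.1,0],[0.7,0,0,0.3,0],[0.7,0,0,0.5,0],[0.7,0,0,0.8,0],[0.7,0,0,1,0]]'
python3 -m crank '[[0.7,0,-0.3,0,0],[0.7,0,-0.6,0,0],[0.7,0,-0.9,0,0],[0.7,0,-1,0,0],[0.7,0,-1,0,0]]'
python3 -m crank '[[0.7,0,0,0,0],[0.7,0,0,0,0],[0.7,0,0,0,0],[0.7,0,0,0,0]]'
python3 - <<'E'
from h import *
a=snap('scene','s7.png'); b=snap('top','top7.png')
cv2.imwrite('pics/both7.png',np.hstack([cv2.resize(a[120:320,130:400],None,fx=1.6,fy=1.6),cv2.resize(b[90:260,100:290],None,fx=1.6,fy=320/170)])[...,::-1])
E
```

```text
time: 39.65
position: [0.5174, 0.1727, 0.0278]
tool_rot: [2.092, 2.343, 0.0]
ft_force: [-0.2, 0.9, -0.2]
grip_width: 0.64
grip_force: 0.0
time: 40.28
position: [0.518, 0.1737, 0.2323]
tool_rot: [2.089, 2.342, 0.005]
ft_force: [0.2, -0.0, 0.2]
grip_width: 0.7
grip_force: 0.0
time: 40.9
position: [0.5175, -0.0289, 0.229]
tool_rot: [2.096, 2.339, 0.001]
ft_force: [0.1, 2.1, 0.3]
grip_width: 0.702
grip_force: 0.0
time: 41.4
position: [0.5174, -0.0266, 0.2279]
tool_rot: [-2.091, -2.345, -0.0]
ft_force: [-0.1, 0.8, -0.0]
grip_width: 0.697
grip_force: 0.0
```

View pics/both7.png

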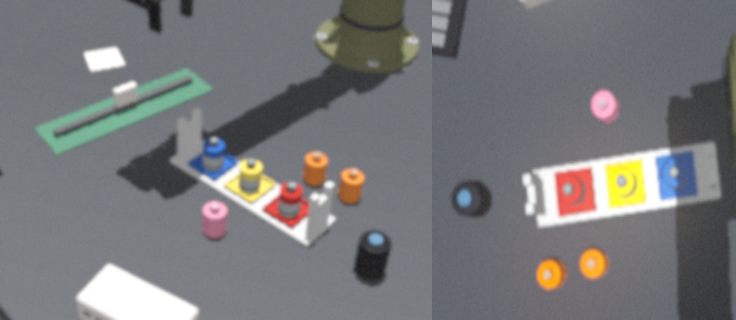

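All three objectives stand upright in their own trays, the bar lies on the mat grip up, and the lamp and look-alikes are untouched. Handing in.

```bash
python3 -c "from bench import *; print(close_job())"
```

```text
the job is handed in; nothing more can be done
None
```

The job is handed in (no verdict came back): the final pictures show the bar grip-up along the middle of the mat, all three objectives upright in their own-coloured trays and the lamp untouched; one refused move sent an early descent down beside the bar, but the next top picture showed it unmoved.

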